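# Gauge a core plug in a taper slot and set the pointer

## Robot

A 7-joint arm with a two-finger parallel gripper is mounted at the origin on the work surface; the furniture and walls round the work are solid. World frame = base frame: x ahead of the robot, y to its left, z up, the work surface at z = 0. Lengths are in m, angles in rad, forces in N, time in s.
With the tool pointing down it reaches from about 0.4 to 0.85 m from the base axis. Payload 4.5 kg.
Tool frame: the origin (TCP) lies midway between the tips of the shut fingers; the grasp point (between the pads) lies 19 mm behind it; z points along the fingers, y is the direction in which the jaws open and shut (so a half turn about z gives the same grasp; the last joint's range is limited). The gripper opens to 85 mm and grips with 20 to 120 N. Pads are 22 mm wide; open, the fingers measure 114 mm over their backs; the gripper's body (76 mm by 85 mm) begins 54 mm behind the grasp point. The pads swing forward as they close: fully open they stand 13 mm farther back than shut.
Start: joints at [1.292, 0.689, -0.195, 1.565, 0.157, 0.902, -0.215], TCP at [0.192, -0.595, 0.231] pointing down, gripper open.
Joint ranges: [-3.01, 3.01], [-0.46, 2.08], [-1.47, 1.51], [0.13, 2.56], [-1, 4.14], [0.04, 2.09], [-2.66, 2.66]. Speed limits (rad/s): [2.57, 2.57, 3.14, 3.14, 3.14, 3.14, 3.14].

## Interface

Orientations are given as [roll, pitch, yaw] about the fixed x, y, z axes, in that order (R = Rz(yaw) Ry(pitch) Rx(roll)).
In Python, from workcell import ctrl, eyes, order gives the robot as it stands.
- The arm moves only by the tool carry_out, never from a script. Its arguments are lists of equal length, an entry for each row: "delta_pos": the shift along the tool's x, y, z in m, a list of three; "delta_rot": the turn, a rotation vector about the tool's x, y, z in rad, a list of three; "jaw": the finger opening in m, from 0 to 0.0854. A call has 1 to 12 rows; each row is the pose to reach, as a shift and turn from the pose commanded when the call began, along the tool's axes at that moment; what a row does not reach only later rows make up. A row lasts 1/10 s, in which the tool goes at most 50 mm and 8.59 degrees, less where a joint would pass 70% of its speed; a pose out of reach is approached as far as the arm can. A call with a gripper value outside its range is refused whole. The fingers move at their own pace and stop on an object; "squeeze" is the grip in N (left out, the last holds). Time passes only in rows, so rows that repeat a pose let the fingers close. It gives the time, the measured TCP pose, the force and the opening at its end, in the units of the state.
- ctrl.sense(): the state, without advancing time (a new reading comes with each control period).
- eyes.camera(name): name is "side" or "top"; returns (picture, depth): 420x560x3 uint8, red, green, blue; 420x560 float32, m along the optical axis (not along the pixel's ray), 0 where there is no reading.
- eyes.camera_params(name): a dict with "fx", "fy", "cx", "cy" (pixels), "origin" and "rotation" of the camera in the world. Camera axes: x right, y down, z forward; pixel columns grow to the right and rows downward; lengths in m; the calibration is good to about 2 mm. A picture is of the moment at which its call begins. camera_params takes no time and is no camera call.
- order.job_done(): hands the job in, once; it reports no verdict.
The state is a dict: "time": time; "q": joint angles; "joint_velocities": joint speeds; "effort": joint torques, N m; "eef_pos": TCP position; "eef_rot": TCP orientation; "contact_force": force on the tool from outside, world axes, zero at the start; "moment": the same for the moment, N m; "opening": finger opening in m.
Only numpy, scipy, OpenCV 4.12 (cv2) and the standard library are available. Lean on these libraries where they do the work, as an engineer would, in place of code of your own. Each camera call takes 0.05 s, during which the arm holds its last target.

## Task

Check the blue core plug in the taper gauge: stand it in the wide end of the slot, slide it gently toward the narrow end until it wedges between the straight wall and the slanted fence, and let go of it. Then slide the pointer by its red tab back until its foot just touches the plug, so that the reading can be taken, leaving the plug upright and still wedged where it stopped. Do not disturb the stapler, the white label roll or the cartons behind the gauge.

Things in the scene. Friction and masses are not known exactly. Their poses are not given: they have to be found in the camera images.
- plug_mid (a point): centre (half-way up) of the blue plastic core plug, an upright plain cylinder 28 mm in diameter and 80 mm tall, about 100 g, loose on the bench; z points up along its axis
- gauge: taper gauge fixed to the bench: grey bed 150 (x) by 260 (y) by 10 mm, origin at its underside. Its slot runs along y between the straight wall (face at x = 0) and, on the +x side, the slanted steel fence (22 mm thick bar, black knobs), and narrows toward +y by 1 mm in 7. Slot floor 10 mm above the bench, tops of wall and fence 40 mm. The fence is set differently each time by up to 3 mm
- wall: aluminium straight wall, 240 mm long (y), 16 mm thick, 30 mm tall, ticks on top every 10 mm. Origin on the slot floor at the middle of its slot face; that face is the plane x = 0 (slot on the +x side); same axes as the gauge. The plug wedges with its centre 14 mm from the face, between y = -10 and +40. Do not press the plug on wall or fence with over 25 N
- slot_mouth (a point): point on the slot floor in the wide part, at gauge x = 20 mm, y = -85 mm, where the slot is 39 to 46 mm wide and the plug can be lowered in clear of both sides. Axes as the gauge's: +y leads to the narrow end
- pointer_tab (a point): grip point in the pointer's red tab, 22 mm (gauge x) by 12 mm (gauge y); its top is 15 mm above this point, its sides are free to 22 mm below it. It stands on a brass carriage on a rail outside the straight wall, 45 mm from the wall's slot face. A brass arm (top 50 mm above the bench) crosses over the wall to the foot
- pointer_foot (a point): middle of the contact face of the pointer's brass foot; the face looks to the wide end (gauge -y), 8 mm wide, 12 mm nearer the wide end than the tab's centre. The foot hangs in the slot on the centre line of a wedged plug, from 17 mm above the bench up; it touches the plug when this point is 14 mm from the plug's axis
- pointer (a joint): travel of the pointer along the gauge, m: grows as it slides toward the wide end (gauge -y), 0 to 0.11; needs about 1 N to slide and stays where it is left
- stapler: red and black stapler, bystander, 68x149x44 mm, origin at its underside
- carton: small brown carton, bystander, 125x74x58 mm, origin at its underside
- label_roll: white label roll standing on end, bystander, 98 mm across, 60 mm tall, origin at its underside. Beside it and opposite, the bench carries two solid upright brown panels 0.93 m tall, from x = 0.39 to 0.70 m, at y = -0.37 m (right) and y = +0.41 m (left), world frame: keep the arm's wrist and elbow clear when swinging in from the side
- carton_flat: smaller, flatter brown carton, bystander, 134x75x45 mm, origin at its underside
Things that resemble listed ones, but are neither listed nor needed, are in the scene too. What is meant by the part that bears plug_mid is not brown or turquoise, and is the larger of those in its own colour.

How it is judged:
On the way, in this order (a step that is already met when the one before it is completed fails the run):
1. the plug stands upright in the wide part of the slot (y of plug_mid in the frame of gauge between -0.13 and -0.025 m and x of plug_mid in the frame of wall between 0.012 and 0.036 m and height (world z) of plug_mid below 0.065 m and angle between plug_mid's own z axis and vertical below 0.15 rad), for 0.05 s.
2. the plug, low in the slot, is wedged: it presses on the wall and on the fence at once (contact force between plug and wall above 2 N and contact force between plug and fence_c0 above 2 N and x of plug_mid in the frame of wall between 0.012 and 0.016 m and height (world z) of plug_mid below 0.065 m), for 0.1 s.
3. the pointer's foot is brought against the released plug, gap at most 2.5 mm (y of plug_mid in the frame of pointer_foot above -0.0165 m and contact force between the fingers and plug below 0.1 N), for 0.1 s.
At the end, for the whole second after the job is handed in: The plug stands upright (within 7 degrees) on or within 5 mm of the slot floor, still wedged: released, at rest and pressing on both the straight wall and the fence with at least 0.5 N; and the pointer's foot is against it with a gap of at most 2.5 mm (height (world z) of plug_mid between 0.046 and 0.055 m and angle between plug_mid's own z axis and vertical below 0.12 rad and linear speed of plug below 0.01 m/s and y of plug_mid in the frame of pointer_foot above -0.0165 m and velocity of joint pointer below 0.005 m/s and x of plug_mid in the frame of wall between 0.012 and 0.016 m and contact force between plug and wall above 0.5 N and contact force between plug and fence_c0 above 0.5 N); the robot touches nothing.
It fails at once if the plug is pressed against the wall or the fence with more than 25 N (contact force between plug and wall above 25 N or contact force between plug and fence_c0 above 25 N).
It fails at once if a bystander (stapler, label roll, either carton) is moved more than 2 cm (distance of any of stapler, carton_flat, carton, label_roll from where it was at the start of the episode above 0.02 m).
It fails at once if the plug is tipped over (angle between plug_mid's own z axis and vertical above 0.6 rad).
It also fails if it takes over 69 s, if anything falls off the work surface, if the arm or the gripper's body presses on something with over 40 N, if the wrist force passes 120 N, or if a joint passes its speed limit or range.

## Working session

There is one attempt and no reset: what is moved stays moved. The work goes in short steps, Python scripts to look and compute and a tool call to move; the robot and the scene stay as the last step left them, time stands still between calls to the robot, and variables do not carry over. Pictures are saved under pics/ and viewed, and the job is handed in when it is done.

Besides the shell and the picture viewer there is one more tool, called after "Emit:" as name(argument=value, ...), one argument or row to a line, values as JSON. carry_out: Moves the arm, as the interface text tells. Its arguments: {"type":"object","properties":{"delta_pos":{"type":"array"},"delta_rot":{"type":"array"},"jaw":{"type":"array"},"squeeze":{"type":"number"}},"required":["delta_pos","delta_rot","jaw"]}

```bash
ls; mkdir -p pics; python3 - <<'E'
from workcell import ctrl, eyes, order
import numpy as np,cv2
print(ctrl.sense())
for n in("side","top"):
    p,d=eyes.camera(n); cv2.imwrite(f"pics/{n}0.png",p[:,:,::-1]); np.save(f"pics/{n}0.npy",d); print(n,eyes.camera_params(n))
E
```

```text
pics
{'time': 0.0, 'q': array([ 1.29180851,  0.68998829, -0.19448641,  1.56636237,  0.15727642,
        0.90249937, -0.21510187]), 'joint_velocities': array([ 1.27826103e-03, -2.77904629e-05,  1.69912516e-04, -5.97955030e-04,
       -9.35379742e-04,  1.52531805e-04,  3.46539806e-04]), 'effort': array([ 4.17017964e-05, -5.39602339e+01, -1.26608748e+00, -1.58545142e+01,
        9.25001688e-03,  9.36885132e-03, -2.29928912e-05]), 'eef_pos': array([ 0.19205918, -0.59406536,  0.23047578]), 'eef_rot': array([-3.13972764e+00,  1.35482121e-04,  3.12836827e-01]), 'contact_force': array([-0.72341857, -0.28632355,  0.40140695]), 'moment': array([-0.00893933, -0.00909531, -0.00925034]), 'opening': 0.08562053638605063}
side {'fx': 392.5420314173222, 'fy': 392.5420314173222, 'cx': 280.7603095243912, 'cy': 203.5687275660035, 'origin': array([0.12322905, 0.53561651, 0.61503435]), 'rotation': array([-2.26466415, -0.01131241, -2.51625353])}
top {'fx': 449.4646817341117, 'fy': 449.4646817341117, 'cx': 271.83737367461913, 'cy': 212.21433691019433, 'origin': array([ 0.25759961, -0.02470063,  1.24232993]), 'rotation': array([-2.92072273e+00,  1.52060565e-03, -1.54748670e+00])}
```

View pics/side0.png

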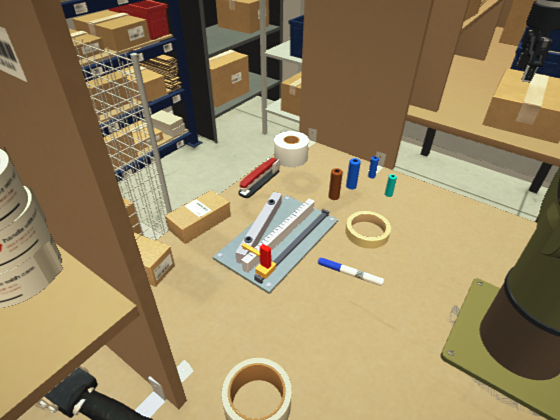

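View pics/top0.png

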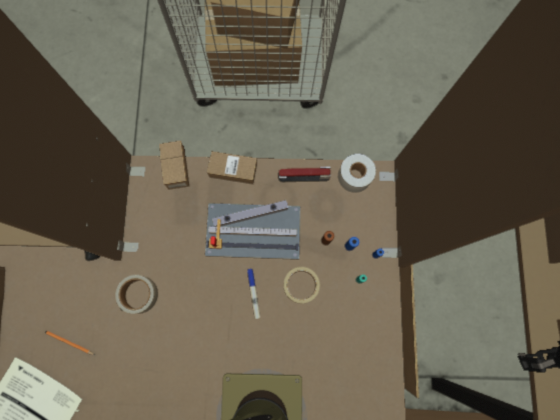

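Candidates, as (side pixel) and (top pixel): brown (335,184)/(329,237), large blue (353,173)/(353,243), small blue (374,166)/(380,253), turquoise (391,185)/(363,279). I choose the large blue one and will check it in close crops.

```bash
cat > h.py <<'E'
import numpy as np,cv2
from scipy.spatial.transform import Rotation as R
from workcell import ctrl,eyes,order
P={n:eyes.camera_params(n) for n in("side","top")}
def world(n,u,v,d):
    p=P[n]; c=np.array([(u-p['cx'])/p['fx']*d,(v-p['cy'])/p['fy']*d,d])
    return R.from_euler('xyz',p['rotation']).apply(c.T if c.ndim>1 else c)+p['origin']
def atz(n,u,v,z):
    o=P[n]['origin']; r=world(n,u,v,1.)-o
    return o+r*(z-o[2])/r[2]
def proj(n,X):
    p=P[n]; c=R.from_euler('xyz',p['rotation']).inv().apply(np.atleast_2d(X)-p['origin'])
    return np.c_[c[:,0]/c[:,2]*p['fx']+p['cx'],c[:,1]/c[:,2]*p['fy']+p['cy']]
def crop(img,u0,v0,w,h,s,name):
    cv2.imwrite("pics/"+name,cv2.resize(img[v0:v0+h,u0:u0+w],None,fx=s,fy=s,interpolation=cv2.INTER_CUBIC))
E
python3 - <<'E'
from h import *
t=cv2.imread("pics/top0.png");s=cv2.imread("pics/side0.png")
crop(t,195,190,120,80,6,"tg.png"); crop(t,310,220,90,70,6,"tp.png"); crop(s,205,180,140,115,5,"sg.png"); crop(s,315,140,90,70,6,"sp.png")
d=np.load("pics/top0.npy")
for u,v in [(353,243),(352,240),(329,237),(380,253),(300,270),(250,320)]: print(u,v,world("top",u,v,d[v,u]))
d=np.load("pics/side0.npy")
for u,v in [(353,175),(300,270),(354,161)]: print(u,v,world("side",u,v,d[v,u]))
E
```

```text
353 243 [ 0.44088447 -0.23036178  0.08085135]
352 240 [ 0.44818206 -0.22728989  0.08422507]
329 237 [ 0.45548099 -0.1680195   0.07971247]
380 253 [ 0.41938735 -0.30531928  0.05821162]
300 270 [ 0.37292447 -0.09621478  0.02402421]
250 320 [0.23818774 0.03544219 0.00031831]
353 175 [ 0.43954492 -0.22167245  0.04512446]
300 270 [0.39446285 0.08126192 0.00132808]
354 161 [ 0.44551992 -0.22843694  0.08086548]
```

View pics/tg.png

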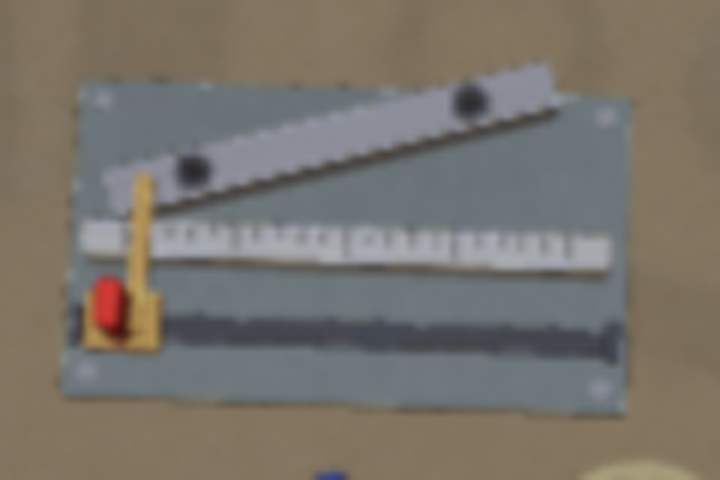

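View pics/tp.png

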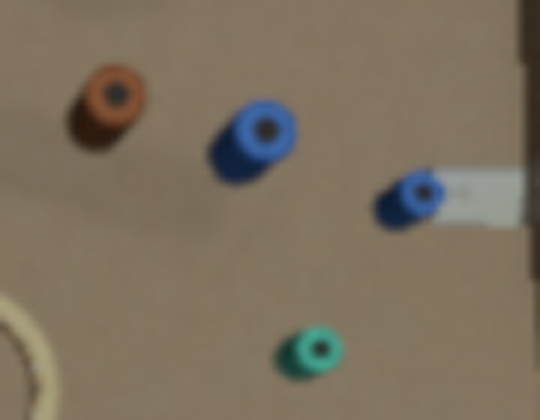

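View pics/sg.png

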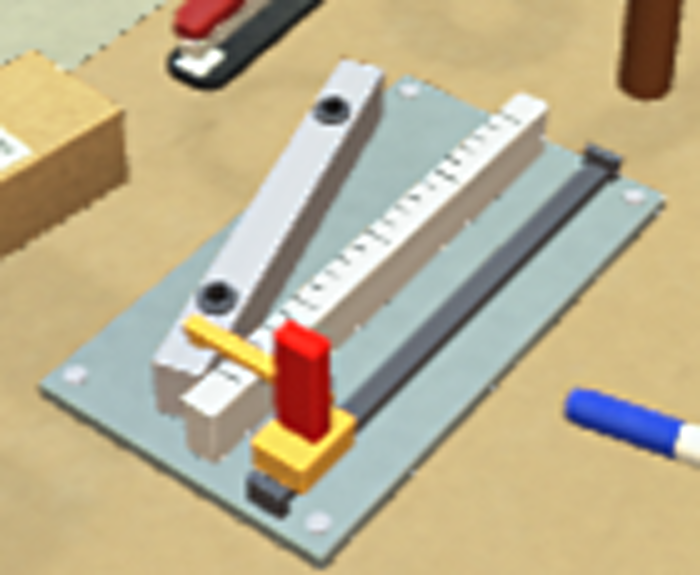

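View pics/sp.png

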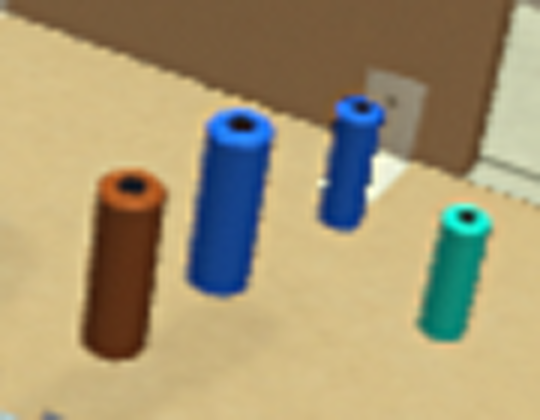

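```bash
cat > fit.py <<'E'
from h import *
from scipy.optimize import least_squares
f=lambda c,s,o:(np.array(c,float)+.5)/s-.5+np.array(o)
# wall slot-face origin at gauge x offset a (unknown)
top=dict(bed=[(80,82),(632,97),(625,413),(62,397)],wall=[(82,218),(611,236),(608,273),(82,257)])
side=dict(bed=[(38,388),(403,73),(665,200),(323,565)],wall=[(185,402),(520,93),(549,105),(220,415)])
B=np.array([(75,130,10),(75,-130,10),(-75,-130,10),(-75,130,10)])/1e3
W=np.array([(0,120,40),(0,-120,40),(-16,-120,40),(-16,120,40)])/1e3
T=lambda p,X:R.from_euler('z',p[2]).apply(X)+[p[0],p[1],0]
def res(p,cams):
    r=[]
    for n,d,s,o in cams:
        r+= [proj(n,T(p,B))-f(d['bed'],s,o), proj(n,T(p,W+[p[3],0,0]))-f(d['wall'],s,o)]
    return np.concatenate(r).ravel()
ct=("top",top,6,(195,190)); cs=("side",side,5,(205,180))
for nm,c in(("top",[ct]),("side",[cs]),("both",[ct,cs])):
    s=least_squares(res,[.47,.03,0,0],args=(c,)); print(nm,s.x.round(4),np.abs(s.fun).max().round(2),np.sqrt((s.fun**2).mean()).round(2))
g=s.x
# plug
print("plug top from top cam",atz("top",*f((267,131),6,(310,220)),.08)," side",atz("side",*f((240,127),6,(315,140)),.08))
print("plug base side front", atz("side",*f((218,288),6,(315,140)),0))
# tab top
print("tab top: top cam",atz("top",*f((109,293),6,(195,190)),.0))
for z in (.06,.07,.08): print(z,atz("top",*f((108,298),6,(195,190)),z),atz("side",*f((301,340),5,(205,180)),z))
for n in("side","top"):
    d=np.load(f"pics/{n}0.npy"); u,v={"top":(212,239),"side":(265,248)}[n]
    print(n,world(n,u,v,d[v,u]))
E
python3 fit.py
```

```text
top [ 0.481   0.0354 -0.0072  0.0021] 0.46 0.26
side [ 0.481   0.0366 -0.0058  0.0016] 1.17 0.5
both [ 0.4811  0.036  -0.0064  0.0018] 1.07 0.43
plug top from top cam [ 0.44526051 -0.23340794  0.08      ]  side [ 0.44540768 -0.23153194  0.08      ]
plug base side front [ 0.4426389  -0.22847667  0.        ]
tab top: top cam [0.45754192 0.14715142 0.        ]
0.06 [0.44563427 0.13917813 0.06      ] [0.45520955 0.11817622 0.06      ]
0.07 [0.4440439  0.13779206 0.07      ] [0.44922829 0.12569721 0.07      ]
0.08 [0.44245352 0.136406   0.08      ] [0.44324703 0.13321819 0.08      ]
side [0.43865445 0.13842321 0.08613735]
top [0.44226145 0.13724934 0.0851236 ]
```

```bash
cat >> h.py <<'E'
def delta(targets,pos=None,rot=None):
    s=ctrl.sense(); pos=s['eef_pos'] if pos is None else pos; rot=s['eef_rot'] if rot is None else rot
    r=R.from_euler('xyz',rot).inv()
    for t in targets: print(t, '->', r.apply(np.array(t)-pos).round(4))
E
python3 -c "
from h import *
delta([(.215,-.53,.231),(.24,-.47,.231),(.28,-.41,.231),(.31,-.36,.231),(.34,-.31,.231),(.37,-.27,.231),(.41,-.245,.231),(.445,-.232,.22)])
print((R.from_euler('xyz',ctrl.sense()['eef_rot']).inv()*R.from_euler('xyz',[np.pi,0,-.0065])).as_rotvec())
"
```

```text
(0.215, -0.53, 0.231) -> [ 0.0415 -0.054  -0.0004]
(0.24, -0.47, 0.231) -> [ 0.0838 -0.1034 -0.0003]
(0.28, -0.41, 0.231) -> [ 0.1403 -0.1481 -0.0002]
(0.31, -0.36, 0.231) -> [ 0.1842 -0.1865 -0.0002]
(0.34, -0.31, 0.231) -> [ 2.282e-01 -2.248e-01 -1.000e-04]
(0.37, -0.27, 0.231) -> [ 2.690e-01 -2.536e-01 -1.000e-04]
(0.41, -0.245, 0.231) -> [ 3.148e-01 -2.651e-01 -1.000e-04]
(0.445, -0.232, 0.22) -> [ 0.3521 -0.2667  0.0109]
[-0.001609    0.00038007  0.31942816]
```

Emit:
carry_out(
  delta_pos=[
    [0.025,-0.033,0],
    [0.05,-0.064,0],
    [0.084,-0.103,0],
    [0.114,-0.128,0],
    [0.14,-0.148,0],
    [0.168,-0.172,0],
    [0.2,-0.2,0],
    [0.228,-0.225,0],
    [0.269,-0.253,0],
    [0.315,-0.265,0],
    [0.352,-0.2665,0.011],
    [0.352,-0.2665,0.011],
  ],
  delta_rot=[
    [0,0,0],
    [0,0,0],
    [0,0,0.05],
    [0,0,0.1],
    [0,0,0.15],
    [0,0,0.2],
    [0,0,0.25],
    [0,0,0.3],
    [0,0,0.319],
    [0,0,0.319],
    [-0.0016,0.0004,0.319],
    [-0.0016,0.0004,0.319],
  ],
  jaw=[0.085,0.085,0.085,0.085,0.07,0.06,0.05,0.05,0.05,0.05,0.05,0.05],
  squeeze=30,
)

```text
time: 1.3
eef_pos: [0.4506, -0.2286, 0.2194]
eef_rot: [-3.141, -0.004, 0.003]
contact_force: [-0.4, 0.4, -0.4]
opening: 0.0503
```

```bash
python3 - <<'E'
from h import *
p,d=eyes.camera("side");cv2.imwrite("pics/s1.png",p[:,:,::-1]);s=ctrl.sense();print(s)
p,d=eyes.camera("top");cv2.imwrite("pics/t1.png",p[:,:,::-1]);s=ctrl.sense();print(s['eef_pos'],s['eef_rot'],s['contact_force'])
delta([(.4452,-.2325,.22),(.4452,-.2325,.045)])
E
```

```text
{'time': 1.35, 'q': array([ 0.42081505,  0.54661264, -0.05685614,  1.94589066,  0.04891772,
        0.64947402, -1.23839849]), 'joint_velocities': array([ 0.05207045, -0.02557587,  0.05023023,  0.05178359,  0.01069782,
        0.01709291,  0.00991272]), 'effort': array([ -1.97038159, -42.89984465,  -0.52225789, -13.28246891,
        -0.14609065,  -0.24778649,  -0.09221503]), 'eef_pos': array([ 0.44729012, -0.23061022,  0.2195195 ]), 'eef_rot': array([ 3.14123070e+00, -8.34749123e-04, -8.88622382e-04]), 'contact_force': array([-0.02851761,  0.40786994,  0.51132586]), 'moment': array([-0.07200572,  0.08437795,  0.01320832]), 'opening': 0.04963280552845634}
[ 0.44524668 -0.23210157  0.21969677] [ 3.14052747e+00  8.59965904e-04 -4.19033850e-03] [-0.58404157 -0.87124926 -0.584459  ]
(0.4452, -0.2325, 0.22) -> [-0.      0.0004 -0.0003]
(0.4452, -0.2325, 0.045) -> [1.000e-04 2.000e-04 1.747e-01]
```

View pics/s1.png

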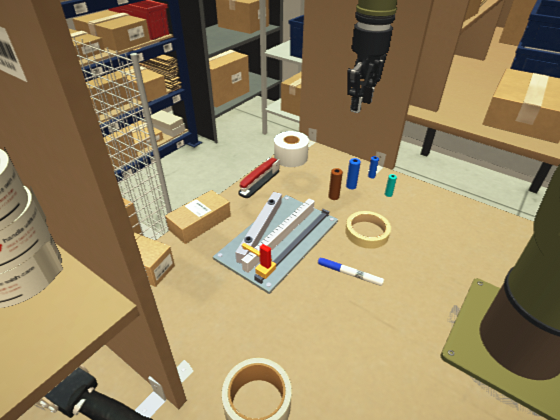

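The gripper is open over the large blue plug at about (358,100), clear of the brown one. Next I lower, grip and lift a little.

Emit:
carry_out(
  delta_pos=[
    [0,0.0003,0.04],
    [0,0.0003,0.08],
    [0,0.0003,0.12],
    [0,0.0003,0.15],
    [0,0.0003,0.175],
    [0,0.0003,0.185],
    [0,0.0003,0.185],
    [0,0.0003,0.185],
    [0,0.0003,0.185],
    [0,0.0003,0.185],
    [0,0.0003,0.185],
    [0,0.0003,0.185],
  ],
  delta_rot=[
    [0,0,0],
    [0,0,0],
    [0,0,0],
    [0,0,0],
    [0,0,0],
    [0,0,0],
    [0,0,0],
    [0,0,0],
    [0,0,0],
    [0,0,0],
    [0,0,0],
    [0,0,0],
  ],
  jaw=[0.05,0.05,0.05,0.05,0.05,0.05,0.05,0.05,0.04,0.03,0.02,0.02],
  squeeze=35,
)

```text
time: 2.6
eef_pos: [0.4461, -0.2337, 0.0364]
eef_rot: [3.139, -0.003, -0.006]
contact_force: [0.9, 0.0, 7.6]
opening: 0.0268
```

Emit:
carry_out(
  delta_pos=[
    [0,0,0],
    [0,0,0],
    [0,0,0],
    [0,0,-0.01],
    [0,0,-0.03],
    [0,0,-0.06],
    [0,0,-0.09],
    [0,0,-0.09],
    [0,0,-0.09],
    [0,0,-0.09],
  ],
  delta_rot=[
    [0,0,0],
    [0,0,0],
    [0,0,0],
    [0,0,0],
    [0,0,0],
    [0,0,0],
    [0,0,0],
    [0,0,0],
    [0,0,0],
    [0,0,0],
  ],
  jaw=[0.02,0.02,0.02,0.02,0.02,0.02,0.02,0.02,0.02,0.02],
)

```text
time: 3.6
eef_pos: [0.4447, -0.2329, 0.1248]
eef_rot: [3.141, 0.001, -0.006]
contact_force: [-0.1, 0.8, -0.7]
opening: 0.0271
```

```bash
python3 - <<'E'
from h import *
p,d=eyes.camera("side");cv2.imwrite("pics/s2.png",p[:,:,::-1]);crop(p[:,:,::-1],300,80,120,90,6,"s2c.png")
s=ctrl.sense();print(s['time'],s['eef_pos'],s['eef_rot'],s['contact_force'],s['opening'])
E
```

```text
3.65 [ 0.44457292 -0.23284755  0.124506  ] [ 3.14084800e+00  1.21264501e-03 -6.06778000e-03] [ 0.13310275  0.75956131 -1.34911618] 0.026865921420807223
```

View pics/s2c.png

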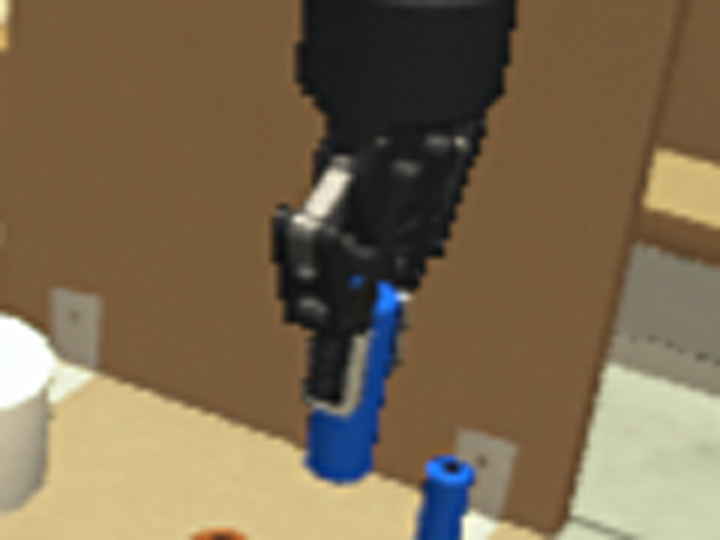

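The plug is gripped upright and lifted. Now I carry it over the slot mouth.

Emit:
carry_out(
  delta_pos=[
    [0,0,-0.02],
    [0,0,-0.04],
    [0.005,-0.02,-0.045],
    [0.015,-0.05,-0.045],
    [0.028,-0.09,-0.045],
    [0.04,-0.13,-0.045],
    [0.05,-0.16,-0.045],
    [0.056,-0.184,-0.045],
    [0.056,-0.184,-0.03],
    [0.056,-0.184,-0.01],
    [0.056,-0.184,0.0],
    [0.056,-0.184,0.0],
  ],
  delta_rot=[
    [0,0,0],
    [0,0,0],
    [0,0,0],
    [0,0,0],
    [0,0,0],
    [0,0,0],
    [0,0,0],
    [0,0,0],
    [0,0,0],
    [0,0,0],
    [0,0,0],
    [0,0,0],
  ],
  jaw=[0.02,0.02,0.02,0.02,0.02,0.02,0.02,0.02,0.02,0.02,0.02,0.02],
)

```text
time: 4.85
eef_pos: [0.5009, -0.0496, 0.1232]
eef_rot: [3.14, 0.004, -0.006]
contact_force: [-0.1, 0.3, -1.2]
opening: 0.0272
```

```bash
python3 - <<'E'
from h import *
p,d=eyes.camera("side");crop(p[:,:,::-1],215,100,140,130,5,"s3c.png")
s=ctrl.sense();print(s['time'],s['eef_pos'],s['eef_rot'],s['contact_force'],s['opening'])
p,d=eyes.camera("top");crop(p[:,:,::-1],195,180,120,90,6,"t3c.png")
s=ctrl.sense();print(s['time'],s['eef_pos'],s['eef_rot'],s['contact_force'],s['opening'])
E
```

```text
4.9 [ 0.50165634 -0.04979649  0.12417409] [ 3.13993796e+00  1.90569954e-03 -6.58363947e-03] [-0.02619724 -0.44604306 -1.22760113] 0.02693339579943229
4.95 [ 0.50226176 -0.04986104  0.1248504 ] [ 3.13990721e+00  1.87001329e-04 -6.66305121e-03] [ 0.65150259 -0.20608945 -0.42558049] 0.027480275119457814
```

View pics/s3c.png

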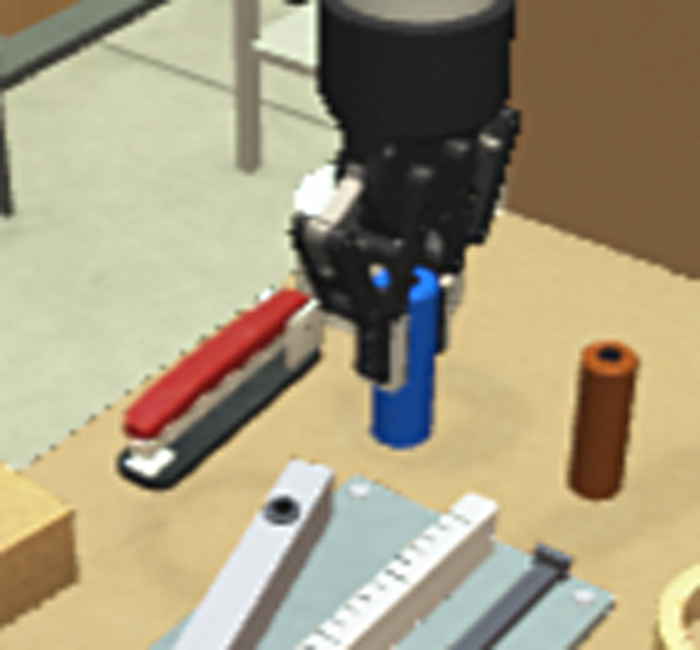

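View pics/t3c.png

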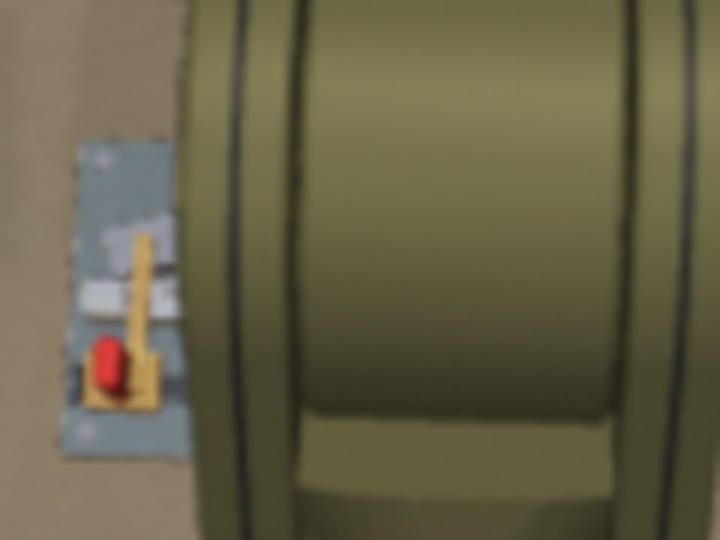

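```bash
python3 - <<'E'
from h import *
print(atz("side",*((np.array((403,430))+.5)/5-.5+[215,100]),.089))
c=proj("side",[[.5018,-.0497,z] for z in (.089,.085)]); print((c-[215,100]+.5)*5-.5)
E
```

```text
[ 0.4993664  -0.05025955  0.089     ]
[[397.76065244 428.63235908]
 [397.46320671 435.80130357]]
```

Emit:
carry_out(
  delta_pos=[
    [0,0,0.02],
    [0,0,0.04],
    [0,0,0.055],
    [0,0,0.065],
    [0,0,0.072],
    [0,0,0.075],
    [0,0,0.075],
    [0,0,0.075],
    [0,0,0.075],
  ],
  delta_rot=[
    [0,0,0],
    [0,0,0],
    [0,0,0],
    [0,0,0],
    [0,0,0],
    [0,0,0],
    [0,0,0],
    [0,0,0],
    [0,0,0],
  ],
  jaw=[0.02,0.02,0.02,0.02,0.02,0.02,0.02,0.02,0.02],
)

```text
time: 5.85
eef_pos: [0.5029, -0.0497, 0.0506]
eef_rot: [3.14, -0.002, -0.006]
contact_force: [-0.3, 0.9, -0.6]
opening: 0.0273
```

```bash
python3 - <<'E'
from h import *
p,d=eyes.camera("side");crop(p[:,:,::-1],215,120,140,130,5,"s4c.png")
s=ctrl.sense();print(s['time'],s['eef_pos'],s['eef_rot'],s['contact_force'],s['opening'])
E
```

```text
5.9 [ 0.50283223 -0.04974748  0.05051408] [ 3.13996780e+00 -1.58302328e-03 -6.22729751e-03] [ 0.39628356 -0.73383172 -0.89546042] 0.02768220458164003
```

View pics/s4c.png

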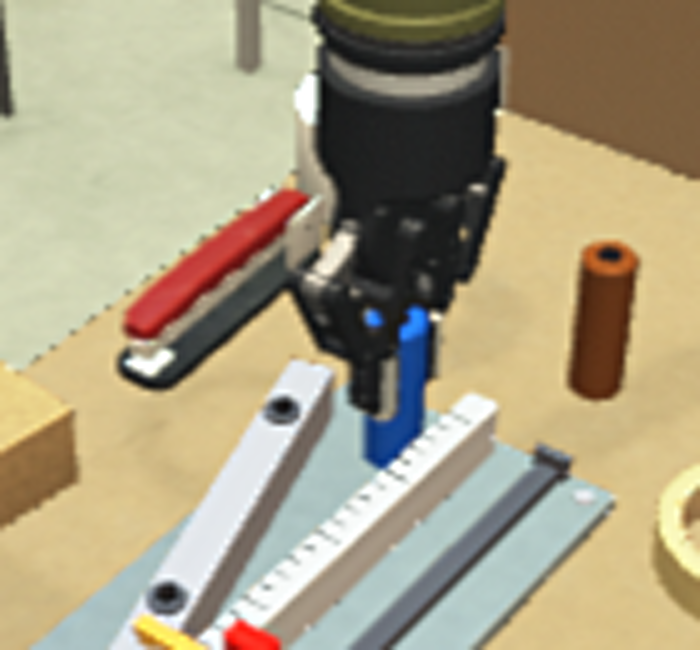

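Emit:
carry_out(
  delta_pos=[
    [0,0,0.003],
    [0,0,0.004],
    [0,0,0.004],
    [0,0,0.004],
  ],
  delta_rot=[
    [0,0,0],
    [0,0,0],
    [0,0,0],
    [0,0,0],
  ],
  jaw=[0.02,0.02,0.02,0.02],
)

```text
time: 6.3
eef_pos: [0.5027, -0.0497, 0.0464]
eef_rot: [3.14, -0.001, -0.006]
contact_force: [-0.6, 0.1, 6.4]
opening: 0.0272
```

Emit:
carry_out(
  delta_pos=[
    [0,0,0.0005],
    [0,0,0.001],
    [0,0,0.001],
    [0,0,0.001],
  ],
  delta_rot=[
    [0,0,0],
    [0,0,0],
    [0,0,0],
    [0,0,0],
  ],
  jaw=[0.02,0.02,0.02,0.02],
)

```text
time: 6.7
eef_pos: [0.5027, -0.0497, 0.0464]
eef_rot: [3.14, -0.002, -0.006]
contact_force: [-2.3, 1.1, 15.7]
opening: 0.0274
```

Emit:
carry_out(
  delta_pos=[
    [0,0,0.0005],
    [0,0,0.001],
    [0,0,0.001],
    [0,0,0.001],
  ],
  delta_rot=[
    [0,0,0],
    [0,0,0],
    [0,0,0],
    [0,0,0],
  ],
  jaw=[0.02,0.02,0.02,0.02],
)

```text
time: 7.1
eef_pos: [0.5028, -0.0497, 0.0463]
eef_rot: [3.14, -0.002, -0.006]
contact_force: [-4.0, 1.9, 26.2]
opening: 0.0271
```

Emit:
carry_out(
  delta_pos=[
    [0,0,-0.0015],
    [0,0,-0.003],
    [-0.001,0,-0.003],
    [-0.002,0,-0.003],
    [-0.003,0,-0.003],
    [-0.004,0,-0.003],
    [-0.004,0,-0.003],
    [-0.004,0,-0.003],
  ],
  delta_rot=[
    [0,0,0],
    [0,0,0],
    [0,0,0],
    [0,0,0],
    [0,0,0],
    [0,0,0],
    [0,0,0],
    [0,0,0],
  ],
  jaw=[0.02,0.02,0.02,0.02,0.02,0.02,0.02,0.02],
)

```text
time: 7.9
eef_pos: [0.4985, -0.0497, 0.047]
eef_rot: [3.14, -0.001, -0.006]
contact_force: [1.0, 0.7, -0.7]
opening: 0.0268
```

Emit:
carry_out(
  delta_pos=[
    [-0.0005,0,0],
    [-0.001,0,0],
    [-0.001,0,0],
    [-0.001,0,0],
  ],
  delta_rot=[
    [0,0,0],
    [0,0,0],
    [0,0,0],
    [0,0,0],
  ],
  jaw=[0.02,0.02,0.02,0.02],
)

```text
time: 8.3
eef_pos: [0.4975, -0.0497, 0.047]
eef_rot: [3.14, -0.001, -0.006]
contact_force: [0.5, -0.4, -0.6]
opening: 0.027
```

Emit:
carry_out(
  delta_pos=[
    [-0.0005,0,0],
    [-0.0005,0,0],
    [-0.0005,0,0],
  ],
  delta_rot=[
    [0,0,0],
    [0,0,0],
    [0,0,0],
  ],
  jaw=[0.02,0.02,0.02],
)

```text
time: 8.6
eef_pos: [0.4971, -0.0497, 0.0471]
eef_rot: [3.14, -0.001, -0.006]
contact_force: [-0.2, -0.2, -1.4]
opening: 0.0272
```

Emit:
carry_out(
  delta_pos=[
    [-0.0005,0,0],
    [-0.0007,0,0],
    [-0.0007,0,0],
  ],
  delta_rot=[
    [0,0,0],
    [0,0,0],
    [0,0,0],
  ],
  jaw=[0.02,0.02,0.02],
)

```text
time: 8.9
eef_pos: [0.4971, -0.0497, 0.0471]
eef_rot: [3.14, -0.002, -0.006]
contact_force: [2.3, 0.2, -0.6]
opening: 0.027
```

Emit:
carry_out(
  delta_pos=[
    [-0.0005,0,0],
    [-0.0005,0,0],
    [-0.0005,0,0],
  ],
  delta_rot=[
    [0,0,0],
    [0,0,0],
    [0,0,0],
  ],
  jaw=[0.02,0.02,0.02],
)

```text
time: 9.2
eef_pos: [0.4969, -0.0497, 0.0472]
eef_rot: [3.14, -0.003, -0.006]
contact_force: [4.6, -0.4, -1.9]
opening: 0.0273
```

Emit:
carry_out(
  delta_pos=[
    [-0.0005,0,0],
    [-0.0005,0,0],
    [-0.0005,0,0],
  ],
  delta_rot=[
    [0,0,0],
    [0,0,0],
    [0,0,0],
  ],
  jaw=[0.02,0.02,0.02],
)

```text
time: 9.5
eef_pos: [0.4968, -0.0497, 0.0472]
eef_rot: [3.14, -0.004, -0.006]
contact_force: [5.3, -0.3, -2.1]
opening: 0.0272
```

Wall contact is at TCP x ≈ 0.497. I ease off and slide toward the narrow end.

Emit:
carry_out(
  delta_pos=[
    [0.0006,0,0],
    [0.0012,0,0],
    [0.0012,-0.005,0],
    [0.0012,-0.01,0],
    [0.0012,-0.016,0],
    [0.0012,-0.022,0],
    [0.0012,-0.028,0],
    [0.0012,-0.034,0],
    [0.0012,-0.04,0],
    [0.0012,-0.045,0],
    [0.0012,-0.048,0],
    [0.0012,-0.05,0],
  ],
  delta_rot=[
    [0,0,0],
    [0,0,0],
    [0,0,0],
    [0,0,0],
    [0,0,0],
    [0,0,0],
    [0,0,0],
    [0,0,0],
    [0,0,0],
    [0,0,0],
    [0,0,0],
    [0,0,0],
  ],
  jaw=[0.02,0.02,0.02,0.02,0.02,0.02,0.02,0.02,0.02,0.02,0.02,0.02],
)

```text
time: 10.7
eef_pos: [0.4975, -0.0006, 0.0472]
eef_rot: [3.139, -0.002, -0.007]
contact_force: [5.5, -2.3, -1.0]
opening: 0.0272
```

Emit:
carry_out(
  delta_pos=[
    [0,-0.002,0],
    [0,-0.004,0],
    [0,-0.006,0],
    [0,-0.008,0],
    [0,-0.01,0],
    [0,-0.01,0],
  ],
  delta_rot=[
    [0,0,0],
    [0,0,0],
    [0,0,0],
    [0,0,0],
    [0,0,0],
    [0,0,0],
  ],
  jaw=[0.02,0.02,0.02,0.02,0.02,0.02],
)

```text
time: 11.3
eef_pos: [0.4976, 0.0094, 0.0472]
eef_rot: [3.139, -0.002, -0.007]
contact_force: [5.4, -2.5, -0.8]
opening: 0.027
```

Emit:
carry_out(
  delta_pos=[
    [0.0004,0,0],
    [0.0004,-0.001,0],
    [0.0004,-0.003,0],
    [0.0004,-0.005,0],
    [0.0004,-0.005,0],
  ],
  delta_rot=[
    [0,0,0],
    [0,0,0],
    [0,0,0],
    [0,0,0],
    [0,0,0],
  ],
  jaw=[0.02,0.02,0.02,0.02,0.02],
)

```text
time: 11.8
eef_pos: [0.4977, 0.0148, 0.0471]
eef_rot: [3.139, -0.001, -0.007]
contact_force: [3.5, -1.4, -0.6]
opening: 0.0268
```

Emit:
carry_out(
  delta_pos=[
    [0,-0.001,0],
    [0,-0.002,0],
    [0,-0.003,0],
    [0,-0.004,0],
    [0,-0.004,0],
  ],
  delta_rot=[
    [0,0,0],
    [0,0,0],
    [0,0,0],
    [0,0,0],
    [0,0,0],
  ],
  jaw=[0.02,0.02,0.02,0.02,0.02],
)

```text
time: 12.3
eef_pos: [0.4977, 0.0184, 0.0471]
eef_rot: [3.139, -0.001, -0.007]
contact_force: [5.0, -2.1, -0.7]
opening: 0.0272
```

```bash
python3 - <<'E'
from h import *
p,d=eyes.camera("side");crop(p[:,:,::-1],205,120,140,150,4,"s5c.png")
s=ctrl.sense();print(s['time'],s['eef_pos'],s['eef_rot'],s['contact_force'],s['opening'])
E
```

```text
12.35 [0.49771847 0.01845942 0.0470772 ] [ 3.13891634e+00 -1.51744743e-03 -7.05666375e-03] [ 4.6239012  -1.85228587 -1.44717697] 0.02688928540349289
```

View pics/s5c.png

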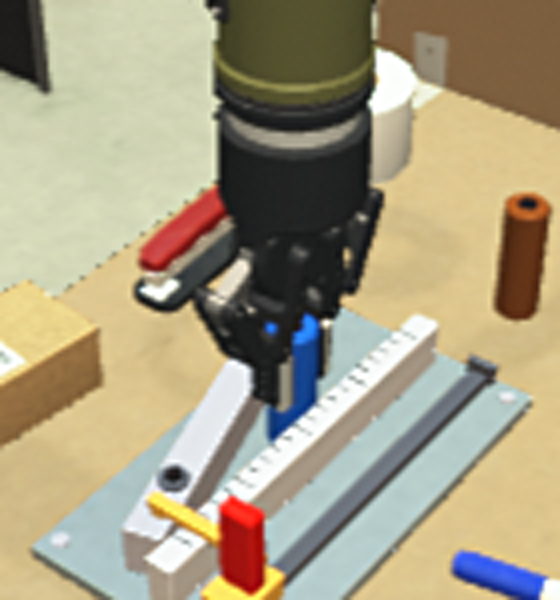

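Emit:
carry_out(
  delta_pos=[
    [0.0003,-0.001,0],
    [0.0003,-0.002,0],
    [0.0003,-0.003,0],
    [0.0003,-0.004,0],
  ],
  delta_rot=[
    [0,0,0],
    [0,0,0],
    [0,0,0],
    [0,0,0],
  ],
  jaw=[0.02,0.02,0.02,0.02],
)

```text
time: 12.75
eef_pos: [0.4978, 0.0222, 0.047]
eef_rot: [3.139, -0.001, -0.007]
contact_force: [3.8, -1.7, -1.0]
opening: 0.0269
```

Emit:
carry_out(
  delta_pos=[
    [0,-0.001,0],
    [0,-0.002,0],
    [0,-0.003,0],
    [0,-0.004,0],
  ],
  delta_rot=[
    [0,0,0],
    [0,0,0],
    [0,0,0],
    [0,0,0],
  ],
  jaw=[0.02,0.02,0.02,0.02],
)

```text
time: 13.15
eef_pos: [0.4978, 0.0262, 0.047]
eef_rot: [3.139, -0.001, -0.007]
contact_force: [4.0, -3.4, -0.6]
opening: 0.0269
```

Emit:
carry_out(
  delta_pos=[
    [0,-0.001,0],
    [0,-0.002,0],
    [0,-0.003,0],
    [0,-0.004,0],
  ],
  delta_rot=[
    [0,0,0],
    [0,0,0],
    [0,0,0],
    [0,0,0],
  ],
  jaw=[0.02,0.02,0.02,0.02],
)

```text
time: 13.55
eef_pos: [0.4979, 0.0302, 0.047]
eef_rot: [3.139, -0.001, -0.007]
contact_force: [5.0, -2.9, -1.4]
opening: 0.0271
```

Emit:
carry_out(
  delta_pos=[
    [0.0002,-0.001,0],
    [0.0002,-0.002,0],
    [0.0002,-0.003,0],
  ],
  delta_rot=[
    [0,0,0],
    [0,0,0],
    [0,0,0],
  ],
  jaw=[0.02,0.02,0.02],
)

```text
time: 13.85
eef_pos: [0.4979, 0.0334, 0.047]
eef_rot: [3.139, -0.001, -0.007]
contact_force: [4.3, -3.1, -0.7]
opening: 0.0272
```

Emit:
carry_out(
  delta_pos=[
    [0,-0.001,0],
    [0,-0.002,0],
    [0,-0.003,0],
  ],
  delta_rot=[
    [0,0,0],
    [0,0,0],
    [0,0,0],
  ],
  jaw=[0.02,0.02,0.02],
)

```text
time: 14.15
eef_pos: [0.498, 0.0364, 0.047]
eef_rot: [3.139, -0.001, -0.007]
contact_force: [4.2, -3.0, 0.0]
opening: 0.027
```

Emit:
carry_out(
  delta_pos=[
    [0,-0.001,0],
    [0,-0.002,0],
    [0,-0.003,0],
  ],
  delta_rot=[
    [0,0,0],
    [0,0,0],
    [0,0,0],
  ],
  jaw=[0.02,0.02,0.02],
)

```text
time: 14.45
eef_pos: [0.498, 0.0394, 0.047]
eef_rot: [3.139, -0.001, -0.007]
contact_force: [4.0, -2.3, 0.1]
opening: 0.0269
```

Emit:
carry_out(
  delta_pos=[
    [0.0001,-0.001,0],
    [0.0001,-0.002,0],
    [0.0001,-0.003,0],
  ],
  delta_rot=[
    [0,0,0],
    [0,0,0],
    [0,0,0],
  ],
  jaw=[0.02,0.02,0.02],
)

```text
time: 14.75
eef_pos: [0.498, 0.0424, 0.047]
eef_rot: [3.139, -0.001, -0.007]
contact_force: [5.1, -3.4, -1.5]
opening: 0.027
```

Emit:
carry_out(
  delta_pos=[
    [0.0001,-0.001,0],
    [0.0001,-0.002,0],
    [0.0001,-0.003,0],
  ],
  delta_rot=[
    [0,0,0],
    [0,0,0],
    [0,0,0],
  ],
  jaw=[0.02,0.02,0.02],
)

```text
time: 15.05
eef_pos: [0.4981, 0.046, 0.0469]
eef_rot: [3.14, -0.001, -0.007]
contact_force: [4.8, -2.9, -0.6]
opening: 0.027
```

Emit:
carry_out(
  delta_pos=[
    [0,-0.001,0],
    [0,-0.002,0],
    [0,-0.003,0],
  ],
  delta_rot=[
    [0,0,0],
    [0,0,0],
    [0,0,0],
  ],
  jaw=[0.02,0.02,0.02],
)

```text
time: 15.35
eef_pos: [0.4981, 0.0494, 0.0469]
eef_rot: [3.14, -0.001, -0.006]
contact_force: [3.2, -2.5, -0.2]
opening: 0.0271
```

```bash
python3 - <<'E'
from h import *
p,d=eyes.camera("side");crop(p[:,:,::-1],205,150,120,120,6,"s6c.png")
s=ctrl.sense();print(s['time'],s['eef_pos'],s['eef_rot'],s['contact_force'],s['opening'])
E
```

```text
15.4 [0.49812473 0.04961035 0.04685249] [ 3.14015000e+00 -4.75696998e-04 -5.92851263e-03] [ 3.8961759  -1.43120264 -0.67877301] 0.02668281778511162
```

View pics/s6c.png

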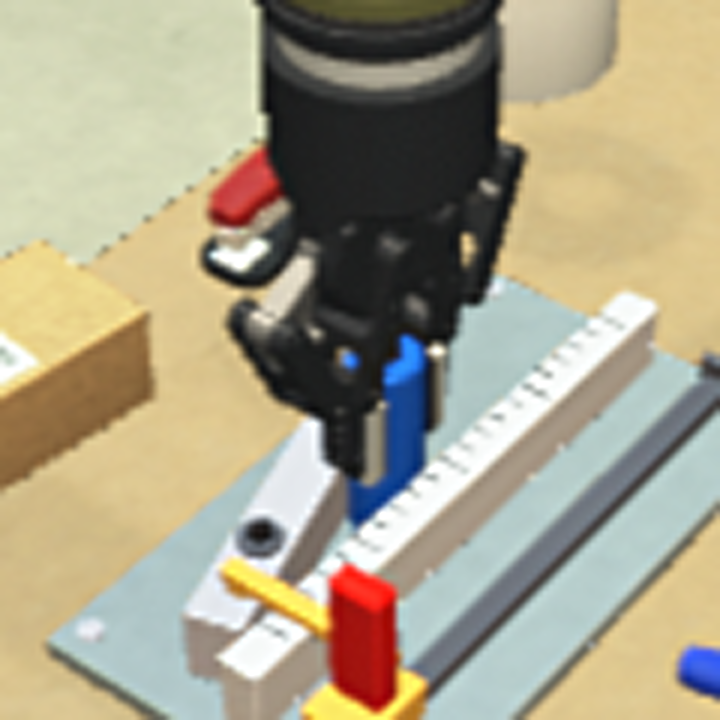

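Emit:
carry_out(
  delta_pos=[
    [0.0001,-0.001,0],
    [0.0001,-0.002,0],
    [0.0001,-0.003,0],
  ],
  delta_rot=[
    [0,0,0],
    [0,0,0],
    [0,0,0],
  ],
  jaw=[0.02,0.02,0.02],
)

```text
time: 15.7
eef_pos: [0.4982, 0.0511, 0.0469]
eef_rot: [3.138, -0.0, -0.007]
contact_force: [4.4, -6.9, -1.3]
opening: 0.0269
```

Emit:
carry_out(
  delta_pos=[
    [0,-0.001,0],
    [0,-0.002,0],
    [0,-0.003,0],
  ],
  delta_rot=[
    [0,0,0],
    [0,0,0],
    [0,0,0],
  ],
  jaw=[0.02,0.02,0.02],
)

```text
time: 16.0
eef_pos: [0.4981, 0.0515, 0.0469]
eef_rot: [3.135, -0.0, -0.01]
contact_force: [4.6, -11.6, -1.0]
opening: 0.0271
```

Emit:
carry_out(
  delta_pos=[
    [0,-0.001,0],
    [0,-0.002,0],
    [0,-0.003,0],
  ],
  delta_rot=[
    [0,0,0],
    [0,0,0],
    [0,0,0],
  ],
  jaw=[0.02,0.02,0.02],
)

```text
time: 16.3
eef_pos: [0.4981, 0.0519, 0.0469]
eef_rot: [3.132, 0.0, -0.013]
contact_force: [4.8, -16.9, -1.3]
opening: 0.0272
```

Emit:
carry_out(
  delta_pos=[
    [0,0,0],
    [0.0002,0.0015,0],
    [0.0002,0.003,0],
    [0.0002,0.003,0],
  ],
  delta_rot=[
    [0,0,0],
    [0,0,0],
    [0,0,0],
    [0,0,0],
  ],
  jaw=[0.02,0.02,0.02,0.02],
)

```text
time: 16.7
eef_pos: [0.4981, 0.0517, 0.0469]
eef_rot: [3.136, 0.0, -0.01]
contact_force: [4.6, -9.5, 0.5]
opening: 0.0272
```

Emit:
carry_out(
  delta_pos=[
    [0,0,0],
    [0,0,0],
    [0,0,0],
    [0,0.002,0],
    [0,0.003,0],
    [0,0.003,0],
  ],
  delta_rot=[
    [0,0,0],
    [0,0,0],
    [0,0,0],
    [0,0,0],
    [0,0,0],
    [0,0,0],
  ],
  jaw=[0.03,0.036,0.04,0.044,0.044,0.044],
)

```text
time: 17.3
eef_pos: [0.4981, 0.0523, 0.0468]
eef_rot: [3.14, 0.0, -0.006]
contact_force: [0.1, -0.3, -0.0]
opening: 0.044
```

```bash
python3 - <<'E'
from h import *
p,d=eyes.camera("side");crop(p[:,:,::-1],205,150,120,120,6,"s7c.png")
s=ctrl.sense();print(s['time'],s['eef_pos'],s['eef_rot'],s['contact_force'],s['opening'])
E
```

```text
17.35 [0.49829216 0.05238781 0.04684709] [ 3.14014385e+00 -1.78449102e-04 -6.12103076e-03] [ 0.56084263  0.51953741 -0.20196611] 0.04402696173849554
```

View pics/s7c.png

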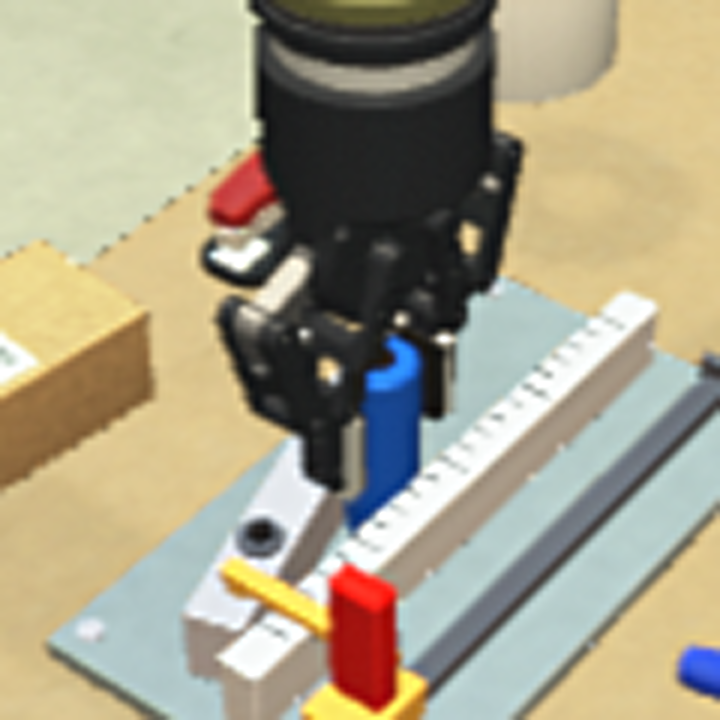

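Released: the forces are zero and the plug stands upright. I rise straight up and move over the red tab.

Emit:
carry_out(
  delta_pos=[
    [0,0,-0.01],
    [0,0,-0.03],
    [0,0,-0.055],
    [0,0,-0.078],
    [-0.015,-0.02,-0.078],
    [-0.035,-0.05,-0.078],
    [-0.05,-0.075,-0.078],
    [-0.059,-0.0835,-0.078],
    [-0.059,-0.0835,-0.078],
    [-0.059,-0.0835,-0.078],
    [-0.059,-0.0835,-0.078],
  ],
  delta_rot=[
    [0,0,0],
    [0,0,0],
    [0,0,0],
    [0,0,0],
    [0,0,0],
    [0,0,0],
    [0,0,0],
    [0,0,0],
    [0,0,0],
    [0,0,0],
    [0,0,0],
  ],
  jaw=[0.044,0.044,0.044,0.044,0.044,0.044,0.044,0.044,0.044,0.044,0.044],
)

```text
time: 18.45
eef_pos: [0.4411, 0.1347, 0.1249]
eef_rot: [3.139, -0.002, -0.009]
contact_force: [0.2, -1.1, 0.4]
opening: 0.044
```

```bash
python3 - <<'E'
from h import *
p,d=eyes.camera("side");crop(p[:,:,::-1],205,150,120,120,6,"s8c.png")
s=ctrl.sense();print(s['time'],s['eef_pos'],s['eef_rot'],s['contact_force'],s['opening'])
E
```

```text
18.5 [0.44100534 0.13480521 0.12481351] [ 3.13935027e+00 -1.63362447e-03 -8.93669724e-03] [ 0.46018899 -0.30166111 -0.08021549] 0.04377727903289713
```

View pics/s8c.png

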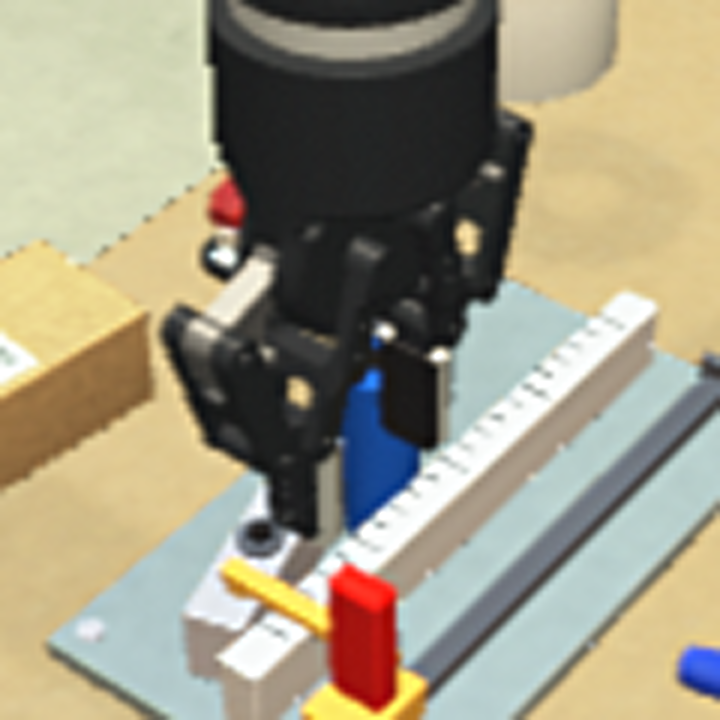

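```bash
python3 - <<'E'
from h import *
B=np.array([[x,y,.085] for x in(-.011,.011) for y in(-.006,.006)])
for c in ([.441,.135,0],[.4395,.136,0],[.4395,.134,0]): print(c,((proj("side",B+c)-[205,150]+.5)*6-.5).round(0).tolist())
t=cv2.imread("pics/top0.png");crop(t,200,225,30,30,20,"tt.png");s=cv2.imread("pics/side0.png");crop(s,250,235,30,40,14,"ss.png")
for c in ([.441,.135,0],[.4395,.136,0]): print(c,((proj("top",B+c)-[200,225]+.5)*20-.5).round(0).tolist(),((proj("side",B+c)-[250,235]+.5)*14-.5).round(0).tolist())
E
```

```text
[0.441, 0.135, 0] [[403.0, 587.0], [380.0, 610.0], [347.0, 557.0], [323.0, 579.0]]
[0.4395, 0.136, 0] [[405.0, 591.0], [382.0, 614.0], [349.0, 561.0], [325.0, 583.0]]
[0.4395, 0.134, 0] [[409.0, 588.0], [386.0, 610.0], [353.0, 557.0], [329.0, 580.0]]
[0.441, 0.135, 0] [[308.0, 384.0], [216.0, 382.0], [317.0, 217.0], [225.0, 215.0]] [[312.0, 181.0], [257.0, 234.0], [181.0, 111.0], [125.0, 163.0]]
[0.4395, 0.136, 0] [[300.0, 396.0], [208.0, 394.0], [308.0, 228.0], [217.0, 226.0]] [[316.0, 190.0], [261.0, 244.0], [185.0, 120.0], [130.0, 172.0]]
```

View pics/tt.png

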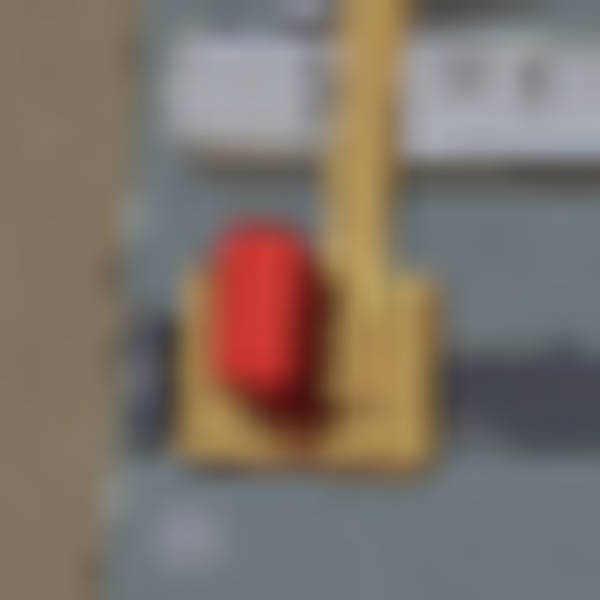

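View pics/ss.png

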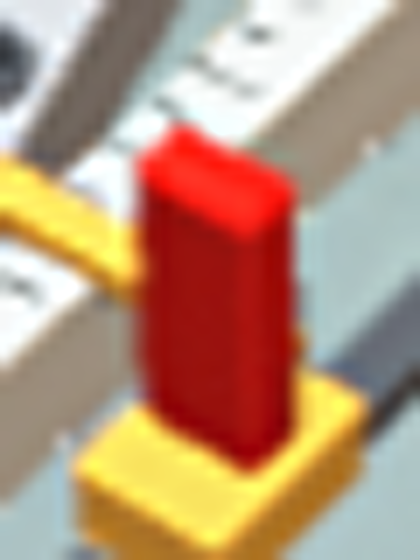

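The tab centre is at about (0.440, 0.1355), and the TCP is above it. I lower and grip lightly.

Emit:
carry_out(
  delta_pos=[
    [-0.0005,-0.0007,0.015],
    [-0.0005,-0.0007,0.03],
    [-0.0005,-0.0007,0.045],
    [-0.0005,-0.0007,0.06],
    [-0.0005,-0.0007,0.068],
    [-0.0005,-0.0007,0.071],
    [-0.0005,-0.0007,0.071],
    [-0.0005,-0.0007,0.071],
  ],
  delta_rot=[
    [0,0,0],
    [0,0,0],
    [0,0,0],
    [0,0,0],
    [0,0,0],
    [0,0,0],
    [0,0,0],
    [0,0,0],
  ],
  jaw=[0.044,0.044,0.044,0.044,0.044,0.044,0.044,0.044],
  squeeze=20,
)

```text
time: 19.3
eef_pos: [0.44, 0.1368, 0.0541]
eef_rot: [3.14, -0.001, -0.007]
contact_force: [-0.5, 0.2, -0.1]
opening: 0.0442
```

Emit:
carry_out(
  delta_pos=[
    [0,0,0],
    [0,0,0],
    [0,0,0],
    [0,0,0],
    [0,0,0],
    [0,0,0],
    [0,0,0],
  ],
  delta_rot=[
    [0,0,0],
    [0,0,0],
    [0,0,0],
    [0,0,0],
    [0,0,0],
    [0,0,0],
    [0,0,0],
  ],
  jaw=[0.035,0.025,0.015,0.008,0.005,0.005,0.005],
)

```text
time: 20.0
eef_pos: [0.4397, 0.137, 0.054]
eef_rot: [3.14, -0.001, -0.007]
contact_force: [0.1, 0.7, 5.9]
opening: 0.0115
```

```bash
python3 - <<'E'
from h import *
p,d=eyes.camera("side");crop(p[:,:,::-1],205,150,120,120,6,"s9c.png")
s=ctrl.sense();print(s['time'],s['eef_pos'],s['eef_rot'],s['contact_force'],s['opening'])
E
```

```text
20.05 [0.43965809 0.13697019 0.05397007] [ 3.14027155e+00 -1.04686131e-03 -6.49560526e-03] [0.59486772 0.8302574  5.68963703] 0.011499462082584132
```

View pics/s9c.png

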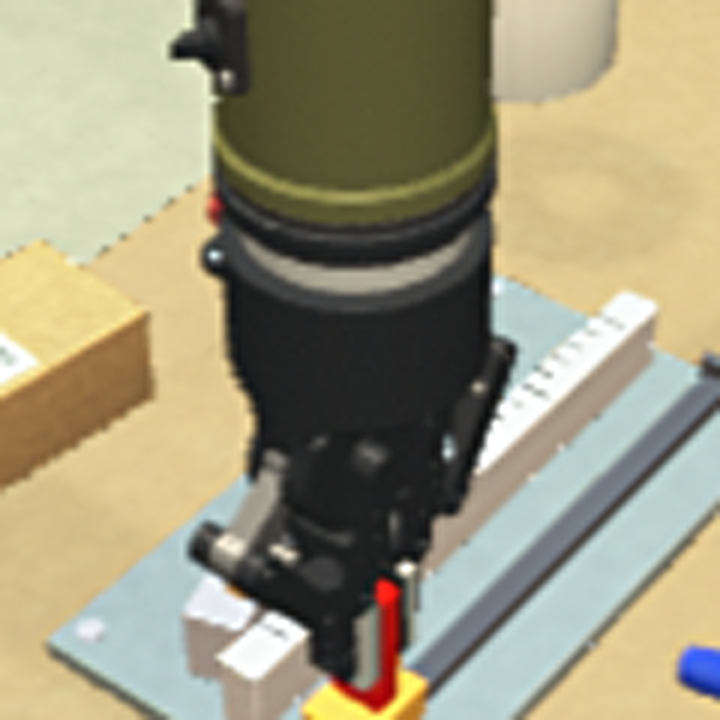

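Emit:
carry_out(
  delta_pos=[
    [0,0.003,0],
    [0,0.007,0],
    [0,0.012,0],
    [0,0.017,0],
    [0,0.022,0],
    [0,0.027,0],
    [0,0.032,0],
    [0,0.037,0],
    [0,0.042,0],
    [0,0.046,0],
    [0,0.05,0],
    [0,0.05,0],
  ],
  delta_rot=[
    [0,0,0],
    [0,0,0],
    [0,0,0],
    [0,0,0],
    [0,0,0],
    [0,0,0],
    [0,0,0],
    [0,0,0],
    [0,0,0],
    [0,0,0],
    [0,0,0],
    [0,0,0],
  ],
  jaw=[0.005,0.005,0.005,0.005,0.005,0.005,0.005,0.005,0.005,0.005,0.005,0.005],
)

```text
time: 21.25
eef_pos: [0.439, 0.0862, 0.054]
eef_rot: [3.14, -0.0, -0.007]
contact_force: [-1.3, -0.3, 5.1]
opening: 0.0119
```

Emit:
carry_out(
  delta_pos=[
    [0,0.002,0],
    [0,0.004,0],
    [0,0.005,0],
    [0,0.005,0],
  ],
  delta_rot=[
    [0,0,0],
    [0,0,0],
    [0,0,0],
    [0,0,0],
  ],
  jaw=[0.005,0.005,0.005,0.005],
)

```text
time: 21.65
eef_pos: [0.439, 0.0819, 0.054]
eef_rot: [3.14, -0.0, -0.006]
contact_force: [-0.6, -0.4, 5.8]
opening: 0.0117
```

```bash
python3 - <<'E'
from h import *
p,d=eyes.camera("side");crop(p[:,:,::-1],205,150,120,120,6,"s10c.png")
s=ctrl.sense();print(s['time'],s['eef_pos'],s['eef_rot'],s['contact_force'],s['opening'])
E
```

```text
21.7 [0.43899809 0.08190465 0.05398029] [ 3.14000349e+00 -4.04442147e-04 -6.50967146e-03] [-1.73010169  0.13696634  6.30622941] 0.011452710738554257
```

View pics/s10c.png

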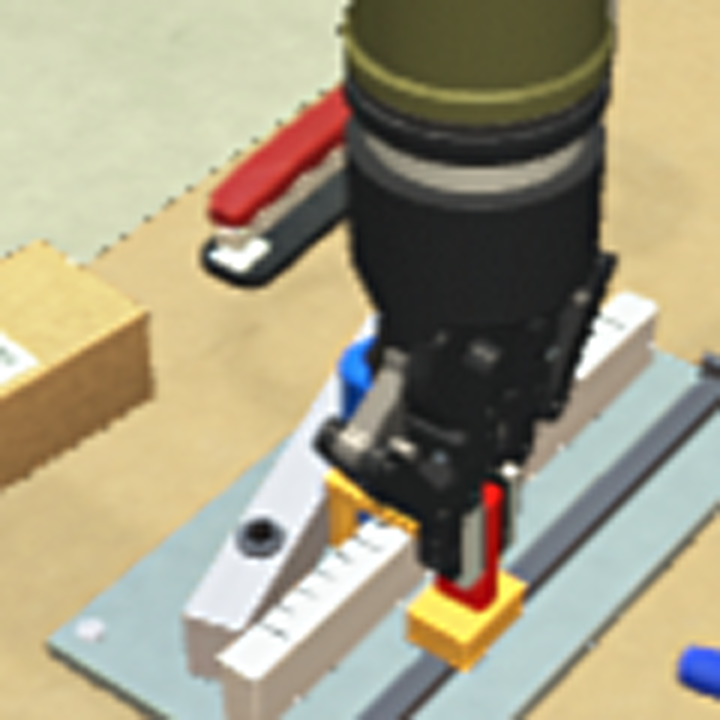

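Emit:
carry_out(
  delta_pos=[
    [0,0.001,0],
    [0,0.002,0],
    [0,0.002,0],
  ],
  delta_rot=[
    [0,0,0],
    [0,0,0],
    [0,0,0],
  ],
  jaw=[0.005,0.005,0.005],
)

```text
time: 22.0
eef_pos: [0.439, 0.08, 0.054]
eef_rot: [3.14, -0.0, -0.006]
contact_force: [-1.4, 0.6, 6.1]
opening: 0.0118
```

Emit:
carry_out(
  delta_pos=[
    [0,0.0005,0],
    [0,0.0005,0],
    [0,0.0005,0],
  ],
  delta_rot=[
    [0,0,0],
    [0,0,0],
    [0,0,0],
  ],
  jaw=[0.005,0.005,0.005],
)

```text
time: 22.3
eef_pos: [0.439, 0.0796, 0.054]
eef_rot: [3.14, -0.0, -0.006]
contact_force: [-1.0, 0.6, 5.8]
opening: 0.0116
```

Emit:
carry_out(
  delta_pos=[
    [0,0.0005,0],
    [0,0.0005,0],
    [0,0.0005,0],
  ],
  delta_rot=[
    [0,0,0],
    [0,0,0],
    [0,0,0],
  ],
  jaw=[0.005,0.005,0.005],
)

```text
time: 22.6
eef_pos: [0.439, 0.0792, 0.054]
eef_rot: [3.14, -0.0, -0.006]
contact_force: [0.3, 0.7, 6.3]
opening: 0.0116
```

Emit:
carry_out(
  delta_pos=[
    [0,0.0005,0],
    [0,0.0005,0],
    [0,0.0005,0],
  ],
  delta_rot=[
    [0,0,0],
    [0,0,0],
    [0,0,0],
  ],
  jaw=[0.005,0.005,0.005],
)

```text
time: 22.9
eef_pos: [0.439, 0.0787, 0.054]
eef_rot: [3.14, -0.0, -0.006]
contact_force: [-0.6, -0.0, 6.2]
opening: 0.0116
```

Emit:
carry_out(
  delta_pos=[
    [0,0.0004,0],
    [0,0.0004,0],
    [0,0.0004,0],
  ],
  delta_rot=[
    [0,0,0],
    [0,0,0],
    [0,0,0],
  ],
  jaw=[0.005,0.005,0.005],
)

```text
time: 23.2
eef_pos: [0.439, 0.0783, 0.054]
eef_rot: [3.14, -0.0, -0.006]
contact_force: [-0.7, 0.1, 5.2]
opening: 0.0117
```

Emit:
carry_out(
  delta_pos=[
    [0,0.0003,0],
    [0,0.0003,0],
    [0,0.0003,0],
  ],
  delta_rot=[
    [0,0,0],
    [0,0,0],
    [0,0,0],
  ],
  jaw=[0.005,0.005,0.005],
)

```text
time: 23.5
eef_pos: [0.439, 0.0783, 0.054]
eef_rot: [3.141, -0.0, -0.006]
contact_force: [-1.0, 1.6, 5.8]
opening: 0.0116
```

Emit:
carry_out(
  delta_pos=[
    [0,0.0003,0],
    [0,0.0003,0],
    [0,0.0003,0],
  ],
  delta_rot=[
    [0,0,0],
    [0,0,0],
    [0,0,0],
  ],
  jaw=[0.005,0.005,0.005],
)

```text
time: 23.8
eef_pos: [0.439, 0.0782, 0.054]
eef_rot: [3.141, -0.001, -0.005]
contact_force: [-2.0, 1.9, 5.9]
opening: 0.0118
```

The foot touches the plug: motion stops at y = 0.0782, matching the predicted 0.0781, with about 1.5 N. I unload slightly and release.

Emit:
carry_out(
  delta_pos=[
    [0,-0.0004,0],
    [0,-0.0004,0],
    [0,-0.0004,0],
    [0,-0.0004,0],
    [0,-0.0004,0],
    [0,-0.0004,0],
    [0,-0.0004,0],
    [0,-0.0004,0],
  ],
  delta_rot=[
    [0,0,0],
    [0,0,0],
    [0,0,0],
    [0,0,0],
    [0,0,0],
    [0,0,0],
    [0,0,0],
    [0,0,0],
  ],
  jaw=[0.005,0.005,0.014,0.018,0.024,0.03,0.03,0.03],
)

```text
time: 24.6
eef_pos: [0.4392, 0.0778, 0.0538]
eef_rot: [3.14, -0.001, -0.006]
contact_force: [0.1, 0.1, -0.6]
opening: 0.0299
```

Emit:
carry_out(
  delta_pos=[
    [0,0,-0.01],
    [0,0,-0.03],
    [0,0,-0.06],
    [0,0,-0.09],
    [0,0,-0.12],
    [-0.03,0.03,-0.13],
    [-0.06,0.07,-0.13],
    [-0.06,0.12,-0.13],
    [-0.06,0.17,-0.13],
    [-0.06,0.21,-0.13],
    [-0.06,0.25,-0.13],
    [-0.06,0.25,-0.13],
  ],
  delta_rot=[
    [0,0,0],
    [0,0,0],
    [0,0,0],
    [0,0,0],
    [0,0,0],
    [0,0,0],
    [0,0,0],
    [0,0,0],
    [0,0,0],
    [0,0,0],
    [0,0,0],
    [0,0,0],
  ],
  jaw=[0.03,0.03,0.03,0.03,0.03,0.03,0.03,0.03,0.03,0.03,0.03,0.03],
)

```text
time: 25.8
eef_pos: [0.3769, -0.1779, 0.185]
eef_rot: [3.136, -0.003, -0.017]
contact_force: [0.9, 0.5, 0.1]
opening: 0.0303
```

```bash
python3 - <<'E'
from h import *
p,d=eyes.camera("side");crop(p[:,:,::-1],205,160,140,115,5,"s11c.png");cv2.imwrite("pics/s11.png",p[:,:,::-1])
p,d=eyes.camera("top");crop(p[:,:,::-1],205,190,100,75,8,"t11c.png")
s=ctrl.sense();print(s['time'],s['eef_pos'],s['eef_rot'],s['contact_force'],s['opening'])
E
```

```text
25.9 [ 0.37705604 -0.17249108  0.18462781] [ 3.13976760e+00 -9.47200695e-04 -9.23617576e-03] [ 0.6572421   0.49491746 -0.2051991 ] 0.030289931889437433
```

View pics/s11c.png

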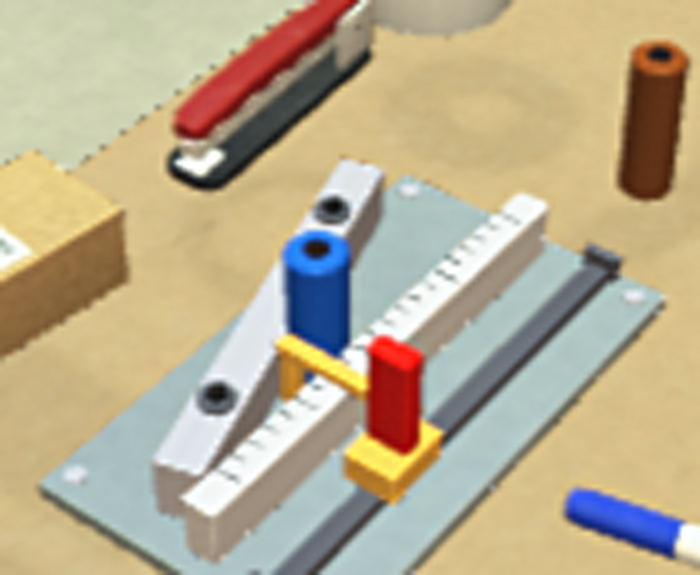

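View pics/t11c.png

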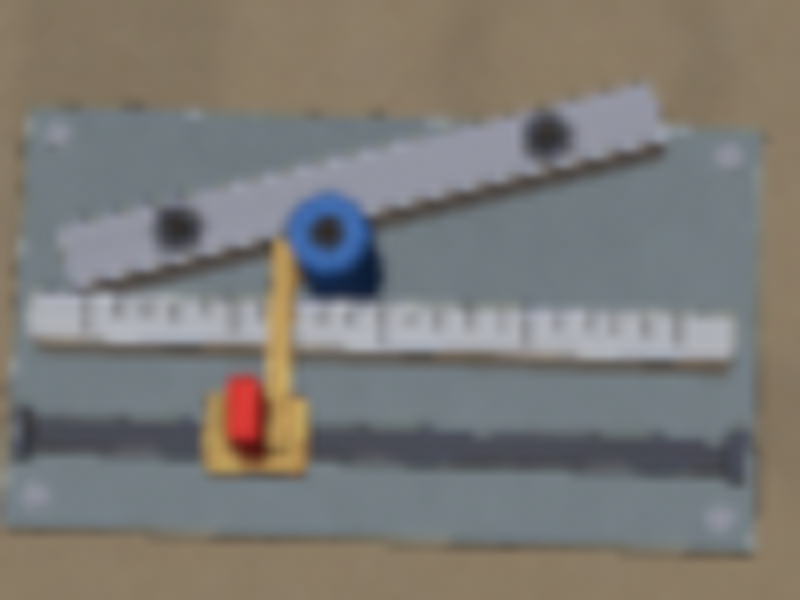

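```bash
python3 - <<'E'
from h import *
f=lambda c,s,o:(np.array(c,float)+.5)/s-.5+np.array(o)
print("plug",atz("top",*f((328,232),8,(205,190)),.09),atz("side",*f((317,248),5,(205,160)),.09))
print("tab",atz("top",*f((242,407),8,(205,190)),.085),atz("side",*f((396,357),5,(205,160)),.085))
s=cv2.imread("pics/s11.png");crop(s,240,195,60,55,11,"s11d.png")
E
```

```text
plug [0.49760545 0.05149466 0.09      ] [0.49835932 0.05069741 0.09      ]
tab [0.43987033 0.07769852 0.085     ] [0.43770235 0.07969783 0.085     ]
```

View pics/s11d.png

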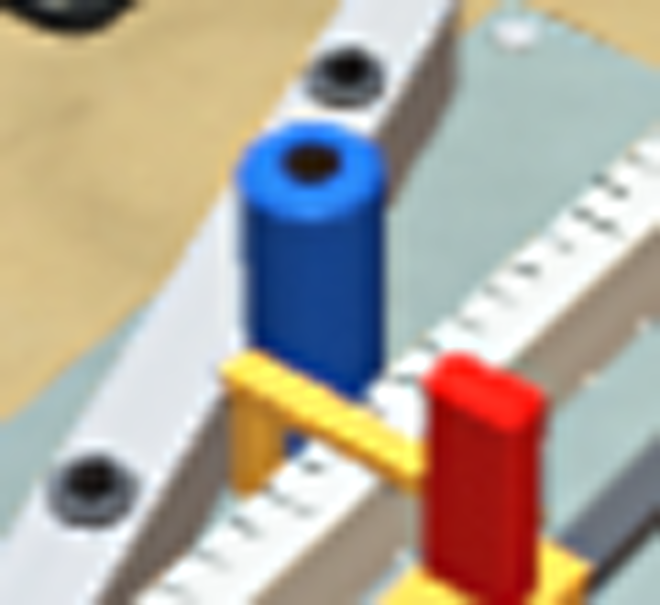

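Emit:
carry_out(
  delta_pos=[
    [0,0,0],
    [0,0,0],
    [0,0,0],
  ],
  delta_rot=[
    [0,0,0],
    [0,0,0],
    [0,0,0],
  ],
  jaw=[0.03,0.03,0.03],
)

```text
time: 26.2
eef_pos: [0.3777, -0.1704, 0.1843]
eef_rot: [3.14, -0.001, -0.003]
contact_force: [-0.1, 0.6, -0.7]
opening: 0.0301
```

```bash
python3 -c "
from h import *
print(order.job_done()); print(ctrl.sense()['time'])"
```

```text
the job is handed in; nothing more can be done
None
the job is handed in; nothing more can be done
```

The large blue plug is wedged upright in the taper gauge, with the pointer's foot against it. I handed the job in at about 26 s; no verdict was reported.

- **Wedging:** I slid the plug along the straight wall until it stopped at world y ≈ 0.0517. The tool force peaked at about 17 N along the slot. I eased that to about 9.5 N and let go, after which the force read zero.
- **Pointer:** I pulled it back by its red tab until the foot touched the plug, at tab y = 0.0782 (0.0781 expected) and about 2 N. I backed off 0.4 mm and released it.

**Last checks:**
- **Plug and foot:** in the final pictures the plug stands upright between wall and fence. The top camera gives a tab-to-plug distance of 26.2 mm (26 mm means touching).
- **Disagreement:** the side camera gives 29 mm, which would be a gap of about 3 mm, over the 2.5 mm limit. I trusted the contact felt by the arm and the top camera, because the side reading is only good to about 2 mm.
- **Not measured:** I could not measure the plug's force on the wall or fence, either during the push or after release.
- **Surroundings:** the stapler and the carton in the last side crop look unmoved. I did not check the label roll or the flat carton closely at the end, but the arm never went near them.

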